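Slide the cup nest to the inspection mark and hold the lamp on it

TASK

Slide the nest with the headphone cup along the bench, never lifting or tipping it, from the plain outline to the empty outline with the cross, so that it sits squarely inside, and let go of it. Then draw the inspection lamp up out of its holder, turn it to a slant of about 45 degrees with the lens end down, and hold it raised with the lens about 10 cm from the top of the headphone cup and pointing at the cup's middle, not touching the nest or anything else with it. Finish while still holding the lamp still there, and leave everything else on the bench where it is.

Things in the scene. Friction and masses are not known exactly. Their poses are not given: they have to be found in the camera images.
- nest_center (a point): Assembly nest: grey plastic block, 140 mm (its x) by 110 mm (its y) by 35 mm high, 0.6 kg or somewhat less or more, loose on the bench. This point is the middle of the block, half-way up (17.5 mm above its underside). Its x axis points from the lug end to the cup end (roughly away from the robot), y to the left, z up.
- nest_lug (a point): Grip point on the nest's upright aluminium lug, 48 mm from the nest's centre towards its -x end, 62 mm above the bench. The lug is a plate 14 mm thick (along the nest's y), 36 mm long (along its x), rising 45 mm above the block to 80 mm above the bench. Axes as the nest.
- cup_top (a point): Middle of the top face of the black round headphone cup in the nest (80 mm across, steel grille in the middle, black ear pad around it), 25 mm from the nest's centre towards +x, 60 mm above the bench; the pad's rim stands 62 mm above the bench. Fixed to the nest; axes as the nest.
- wait_place: Plain white rectangular outline printed on the bench, 165 mm (x) by 135 mm (y), where the nest stands at first. Origin at its centre, at bench height, x axis along its long side, roughly away from the robot.
- inspect_place: White rectangular outline of the same size with a cross in its middle, where the nest must go; its x axis is the way the nest's x axis should point (either way round passes). Origin at its centre, at bench height. The outline stands to the left or right of the plain one, free bench between them.
- lamp_center (a point): Inspection lamp: slim straight aluminium torch, 160 mm long, 24 mm in diameter with a 28 mm head over the 40 mm at its lens end, 0.12 kg or a little off. It stands lens down, loosely, in its holder, top at about 172 mm above the bench, 100 mm of it clear above the sleeve. This point is its middle, half-way along, on its axis. z axis runs along the lamp from the lens towards the tail; round about z.
- lamp_lens (a point): Middle of the lamp's lens face (its lower end), 80 mm from lamp_center along -z. Axes as the lamp.
- lamp_spot (a point): Point on the lamp's axis 100 mm in front of the lens (180 mm from lamp_center along -z): should fall on cup_top at the end. Before, in the holder, it lies below the bench top. Axes as the lamp.
- lamp_holder: Holder with the lamp: fixed dark steel disc foot 84 mm across, 10 mm high, with an upright round sleeve, 42 mm outside, 34 mm inside, its rim 72 mm above the bench, inner floor 12 mm above the bench. Origin at bench height on its axis, z up. It stands on the left or right of the bench.
- driver_holder: A like holder on the other side, holding the screwdriver. Origin at bench height on its axis.
- screwdriver_center (a point): Must not be disturbed. Stubby black screwdriver standing in driver_holder, 31 mm handle, 128 mm long, top 140 mm above the bench. Point at its middle.
- tape: Must not be disturbed. Roll of tape lying flat, 96 mm across, 24 mm high. Origin: centre of its underside.
- squeeze_bottle: Must not be disturbed. Small white bottle, 40 mm across, 90 mm high. Origin: centre of its underside.
- spare_cup: Must not be disturbed. Spare black headphone cup lying on the bench, 76 mm across, 24 mm high. Origin: centre of its underside.
- pliers: Must not be disturbed. Pliers with blue grips lying flat, about 155 mm long, 13 mm high. Origin: below the pivot.
- screw_tray: Must not be disturbed. Low black tray of small parts, 100 by 160 mm, 30 mm high, beyond the outlines. Origin: centre of its underside.
- headphones: Must not be disturbed. Finished headphones lying at the right side, about 200 by 180 mm, 75 mm high. Origin: between the cups, at bench height.
- nest: The nest as a whole (see nest_center); origin at the centre of its underside.
- lamp: The lamp as a whole (see lamp_center); origin at the middle of its lens face.
There are look-alikes about, which are no part of the job. What is shaped like the nest but brown or turquoise is not meant.

How it is judged (in metres and radians):
On the way, in this order (a step that is already met when the one before it is completed fails the run):
1. the nest stands at rest inside the outline with the cross and is let go (horizontal distance between nest_center and inspect_place below 0.016 m and angle between the x axis of nest_center and the x axis of inspect_place, either way round below 0.26 rad and height (world z) of nest_center below 0.022 m and linear speed of nest below 0.02 m/s and contact force between the fingers and nest below 0.3 N), for 0.2 s.
2. the lamp is drawn clear of its holder, in the fingers (height (world z) of lamp_lens above 0.08 m and contact force between the fingers and lamp above 1 N and contact force between lamp and lamp_holder below 0.1 N), for 0.2 s.
At the end, for the whole second after the job is handed in: Nest on the bench within 16 mm and 15 degrees of the crossed outline. Lamp still, held by the fingers alone, lens over 85 mm above the bench, slanted 30 to 60 degrees from upright, lens down, and the point 100 mm ahead of the lens within 40 mm of the middle of the cup top (horizontal distance between nest_center and inspect_place below 0.016 m and angle between the x axis of nest_center and the x axis of inspect_place, either way round below 0.26 rad and height (world z) of nest_center below 0.022 m and contact force between the fingers and lamp above 1 N and contact force between lamp and nest below 0.1 N and contact force between lamp and lamp_holder below 0.1 N and height (world z) of lamp_lens above 0.085 m and angle between lamp_lens's own z axis and vertical between 0.52 and 1.05 rad and distance between lamp_spot and cup_top below 0.04 m and linear speed of lamp below 0.02 m/s and angular speed of lamp below 0.15 rad/s); the arm keeps its last pose, push and grip.
It fails at once if the nest is lifted off the bench or tipped (height (world z) of nest_center above 0.0265 m or angle between nest_center's own z axis and vertical above 0.14 rad).
It fails at once if the lamp strikes the nest (contact force between lamp and nest above 2 N).
It fails at once if another thing on the bench is moved or knocked over (distance of any of screwdriver_center, tape, squeeze_bottle, spare_cup, pliers, screw_tray, headphones from where it was at the start of the episode above 0.03 m).
It also fails if it takes over 58 s, if anything falls off the work surface, if the arm or the gripper's body presses on something with over 40 N, if the wrist force passes 120 N, or if a joint passes its speed limit or range.

ROBOT

A 6-joint arm with a two-finger parallel gripper is mounted at the origin on the work surface. World frame = base frame: x ahead of the robot, y to its left, z up, the work surface at z = 0. Lengths are in m, angles in degrees, forces in N, time in s.
With the tool pointing down it reaches from about 0.25 to 0.725 m from the base axis. Payload 9.7 kg.
Tool frame: the origin (TCP) lies on the centre line of the jaws, within the pads' length; the fingertips stand bot.nose_length ahead of it and the grasp point (between the pads) lies 11 mm behind it (bot.nose_length is the distance from the TCP to the fingertips, in m); z points along the fingers, y is the line along which they close (so a half turn about z gives the same grasp; the last joint's range is limited). The gripper opens to 85 mm and grips with 20 to 120 N. Pads are 22 mm wide; open, the fingers measure 114 mm over their backs; the gripper's body (76 mm by 85 mm) begins 54 mm behind the grasp point. The pads swing forward as they close: fully open they stand 13 mm farther back than shut.
Start: joints at [0, 4.979, 10.078, 95.1, 0, 90], TCP at [0.55, -0, 0.239] pointing down, gripper open.
Joint ranges: [-179.16, 179.16], [-48.56, 103.87], [-65.8, 70.77], [-126.05, 130.52], [-82.76, 87.17], [-180, 180]. Speed limits (degrees/s): [127.2, 127.2, 147.25, 180, 180, 180].

INTERFACE

Orientations are given as [roll, pitch, yaw] about the fixed x, y, z axes, in that order (R = Rz(yaw) Ry(pitch) Rx(roll)).
In Python, from workcell import bot gives the robot as it stands. The module is installed in compiled form; this text tells all that it offers.
- The arm moves only by the shell command python3 -m inch 'ROWS' [OPENING] [FORCE]. ROWS is JSON, a list of rows, each a list of 4 numbers: the shift along the world's x, y, z in cm, then the turn about the world's z in degrees. A call has exactly 8 rows; each row is the pose to reach, as a shift and turn from the pose commanded when the call began; what a row does not reach only later rows make up. A row lasts 1/8 s, in which the tool goes at most 62.5 mm and 10.7 degrees, less where a joint would pass 70% of its speed; a pose out of reach is approached as far as the arm can. A call with a gripper value outside its range is refused whole. OPENING is the finger opening in cm, from 0 to 8.54, set as the call begins (- or left out, the last holds). The fingers move at their own pace and stop on an object; FORCE is the grip in N (left out, the last holds). Time passes only in rows, so rows that repeat a pose let the fingers close, or fill a call up. It gives the time, the measured TCP pose, the force, the opening and the grip force at its end, in the units of the state.
- bot.get_obs(): the state, without advancing time (a new reading comes with each control period).
- bot.camera(name): name is "scene" or "side" or "wrist"; returns a dict with "img" (400x640x3 uint8, red, green, blue), "fovy" (degrees; the focal length in pixels is half the picture's height over the tangent of half this angle, whatever the lens; pixels are square), "cx", "cy" (the principal point, pixels), "dist" ([k1, k2, p1, p2, k3] as OpenCV has them; the pictures are not rectified), "R" (3x3) and "t" (3): a world point X has camera coordinates R X + t; the wrist camera has in their place "mount" (4x4, takes a point from camera to tool coordinates, whose origin is the TCP and whose axes are the flange's). Camera axes: x right, y down, z forward; pixel columns grow to the right and rows downward; lengths in m; the calibration is good to about 2 mm. A picture is of the moment at which its call begins: read the wrist's pose just before it. There is no depth.
- bot.job_done(): hands the job in; it is judged then, once.
Trained networks look in a picture, given as the dict that the camera call returned (one of the last four; its "shot" number tells which), for a name from the list of things; names that differ only in an ending like _2 or _b are one class to them, and where a whole thing is asked for, a point or a joint stands for the part that bears it (a point fixed in the world has none). Each returns a list of dicts, best first, with "score" (0 to 1); they miss things now and then, are a little off and sometimes report something else, mostly with a low value. They report only what shows in the picture. A call takes as long as a camera call. They do not tell look-alikes from the thing itself.
- bot.find_in(thing, picture): "point" ([column, row] in pixels, amid what is visible of it).
- bot.landmark_of(thing, picture): "point" ([column, row] in pixels: a listed point, or the origin of a listed thing).
The state is a dict: "time": time; "q": joint angles; "qd": joint speeds; "joint_efforts": joint torques, N m; "ee_pos": TCP position; "tcp_rot": TCP orientation; "wrist_force": force on the tool from outside, world axes, zero at the start; "torque": the same for the moment, N m; "opening": finger opening in m; "grasp_force": force on a finger pad.
Only numpy, scipy, OpenCV 4.12 (cv2) and the standard library are available. Lean on these libraries where they do the work, as an engineer would, in place of code of your own. Each camera call takes 0.05 s, during which the arm holds its last target. There are 200 camera calls.

## Working session

There is one attempt and no reset: what is moved stays moved. The work goes in short steps, Python scripts to look and compute and a shell command to move; the robot and the scene stay as the last step left them, time stands still between calls to the robot, and variables do not carry over. Pictures are saved under pics/ and viewed, at most 10 in all, crops included, and the job is handed in when it is done.

```bash
mkdir -p pics; cat > h.py <<'E'
import numpy as np, cv2, json
from workcell import bot
from scipy.spatial.transform import Rotation as Ro
def K(p):
    f=200/np.tan(np.radians(p["fovy"])/2); return np.array([[f,0,p["cx"]],[0,f,p["cy"]],[0,0,1]])
def shot(name):
    o=bot.get_obs(); p=bot.camera(name)
    if "R" in p: R,t=np.array(p["R"]),np.array(p["t"])
    else:
        T=np.eye(4); T[:3,:3]=Ro.from_euler('xyz',o["tcp_rot"],degrees=True).as_matrix(); T[:3,3]=o["ee_pos"]
        W=np.linalg.inv(T@np.array(p["mount"])); R,t=W[:3,:3],W[:3,3]
    p["P"]=(R,t); return p
def ray(p,uv):
    R,t=p["P"]; u=cv2.undistortPoints(np.array([[uv]],float),K(p),np.array(p["dist"],float))[0,0]
    return -R.T@t, R.T@np.array([u[0],u[1],1.])
def onz(p,uv,z):
    c,d=ray(p,uv); return c+d*(z-c[2])/d[2]
def tri(l):
    A=np.zeros((3,3));b=np.zeros(3)
    for p,uv in l:
        c,d=ray(p,uv); d=d/np.linalg.norm(d); M=np.eye(3)-np.outer(d,d); A+=M;b+=M@c
    return np.linalg.solve(A,b)
def proj(p,X):
    R,t=p["P"]; return cv2.projectPoints(np.array([X],float),cv2.Rodrigues(R)[0],t,K(p),np.array(p["dist"],float))[0].ravel()
def save(p,n): cv2.imwrite("pics/"+n,p["img"][:,:,::-1])
E
cat > a.py <<'E'
from h import *
print(bot.nose_length, bot.get_obs()["tcp_rot"])
Z=dict(nest_center=.0175,nest_lug=.062,cup_top=.06,wait_place=0,inspect_place=0,lamp_center=.092,lamp_holder=0,driver_holder=0,tape=0,squeeze_bottle=0,spare_cup=0,pliers=0,screw_tray=0,headphones=0)
for c in ["scene","side"]:
    p=shot(c); save(p,c+"0.png")
    for n,z in Z.items():
        print(c,n,[(np.round(d["point"]).astype(int).tolist(),round(d["score"],2),onz(p,d["point"],z).round(3)[:2].tolist()) for d in bot.landmark_of(n,p)[:4]])
E
python3 a.py
```

```text
0.008 [-1.79921380e+02  1.50696309e-04  9.00027786e+01]
scene nest_center [([375, 200], 0.9, [0.59, 0.134]), ([238, 168], 0.63, [0.311, -0.212]), ([365, 134], 0.6, [0.292, 0.241])]
scene nest_lug [([369, 180], 0.92, [0.547, 0.132]), ([247, 153], 0.9, [0.301, -0.174]), ([360, 130], 0.69, [0.318, 0.207]), ([382, 194], 0.55, [0.614, 0.14])]
scene cup_top [([379, 193], 0.96, [0.606, 0.135]), ([364, 120], 0.79, [0.273, 0.245]), ([371, 176], 0.65, [0.533, 0.143]), ([221, 163], 0.58, [0.316, -0.262])]
scene wait_place [([298, 227], 0.75, [0.597, -0.111]), ([226, 204], 0.72, [0.433, -0.283])]
scene inspect_place [([298, 224], 0.55, [0.585, -0.108])]
scene lamp_center [([429, 146], 0.57, [0.503, 0.357]), ([423, 164], 0.28, [0.571, 0.295])]
scene lamp_holder [([423, 165], 0.97, [0.491, 0.359])]
scene driver_holder [([229, 220], 0.6, [0.499, -0.289])]
scene tape [([306, 165], 0.73, [0.354, 0.001]), ([374, 179], 0.51, [0.494, 0.18])]
scene squeeze_bottle [([463, 214], 0.88, [0.721, 0.362])]
scene spare_cup [([218, 278], 0.81, [0.686, -0.365])]
scene pliers []
scene screw_tray [([376, 272], 0.65,
[... 364 characters left out ...]
top [([404, 182], 0.94, [0.305, -0.252]), ([287, 214], 0.83, [0.615, 0.126]), ([371, 262], 0.75, [0.27, 0.237])]
side wait_place []
side inspect_place [([324, 199], 0.67, [0.577, -0.096])]
side lamp_center [([256, 203], 0.72, [0.72, 0.153]), ([283, 262], 0.7, [0.482, 0.375])]
side lamp_holder [([290, 281], 0.82, [0.479, 0.35])]
side driver_holder [([360, 183], 0.71, [0.493, -0.273])]
side tape [([368, 223], 0.71, [0.369, -0.021])]
side squeeze_bottle []
side spare_cup [([332, 162], 0.51, [0.68, -0.398])]
side pliers [([278, 315], 0.97, [0.446, 0.478]), ([294, 226], 0.18, [0.601, 0.107])]
side screw_tray [([256, 200], 0.95, [0.816, 0.025])]
side headphones [([390, 165], 0.8, [0.425, -0.482])]
```

View pics/scene0.png

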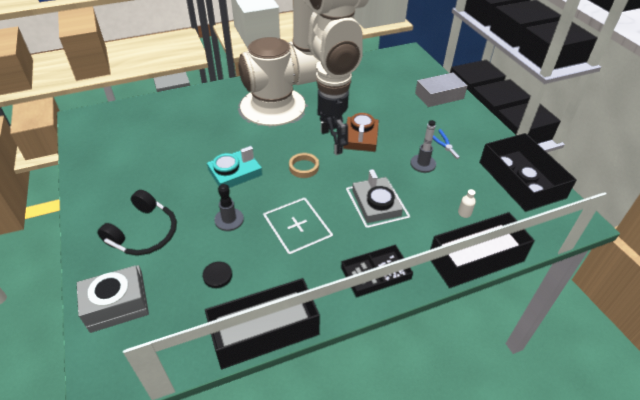

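View pics/side0.png

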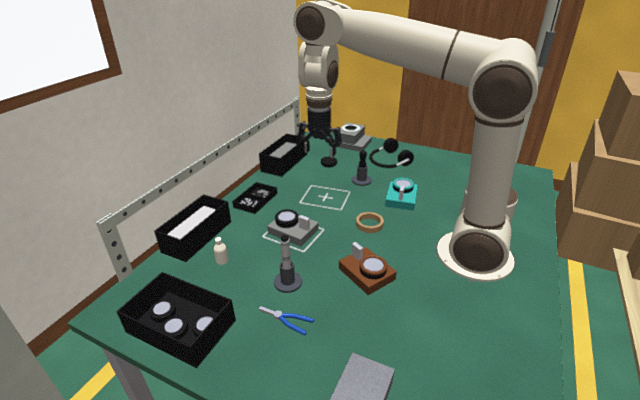

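Scene picture: grey nest at (376,198) in the plain outline, crossed outline at (298,225), lamp holder at (424,160), look-alikes turquoise (235,168) and brown (362,132); the side view agrees. Moving over the nest for a closer look.

```bash
python3 -m inch '[[-0.5,1,1,10],[-1,3,2,20],[-2,5,4,30],[-3,7,5,40],[-4,8,6,50],[-5,8,6,60],[-5,8,6,70],[-5,8,6,80]]'
cat > b.py <<'E'
from h import *
import sys
p=shot("wrist"); save(p,sys.argv[1]); o=bot.get_obs(); print(o["q"],o["ee_pos"],o["tcp_rot"])
Z=dict(nest_center=.0175,nest_lug=.062,cup_top=.06,wait_place=0,inspect_place=0)
for n,z in Z.items():
    print(n,[(np.round(d["point"]).astype(int).tolist(),round(d["score"],2),onz(p,d["point"],z).round(4)[:2].tolist()) for d in bot.landmark_of(n,p)[:3]])
E
python3 b.py w1.png
```

```text
time: 2.5
ee_pos: [0.4999, 0.0801, 0.2995]
tcp_rot: [180.0, 0.0, 170.3]
wrist_force: [0.1, -0.0, 0.6]
opening: 0.0853
grasp_force: 0.0
[ 9.09811141e+00  7.55584192e-01  1.24631187e+01  1.01697523e+02
 -3.98981079e-05  1.82802402e+01] [0.49992552 0.080058   0.29938531] [1.79996898e+02 9.51857941e-03 1.70817871e+02]
nest_center [([364, 219], 0.96, [0.5841, 0.1359]), ([74, 72], 0.83, [0.3048, -0.2284])]
nest_lug [([371, 195], 0.85, [0.5348, 0.1456]), ([81, 53], 0.75, [0.2999, -0.1771]), ([401, 16], 0.67, [0.3282, 0.2055])]
cup_top [([34, 75], 0.95, [0.3115, -0.2486]), ([370, 246], 0.74, [0.6102, 0.1353])]
wait_place []
inspect_place [([212, 239], 0.79, [0.5822, -0.114]), ([319, 342], 0.66, [0.8179, 0.0251])]
```

View pics/w1.png

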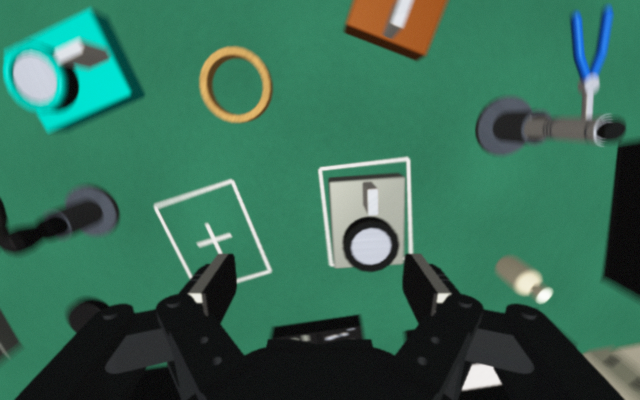

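The wrist picture shows the crossed outline with corners (154,206), (234,180), (271,270), and the grey nest: block's near edge (330,178)–(405,175), lug about (371,195), cup (370,244).

```bash
python3 - <<'E'
from h import *
p=shot("wrist")
g=cv2.cvtColor(p["img"],cv2.COLOR_RGB2GRAY)
def sub(pts): 
    return cv2.cornerSubPix(g,np.array(pts,np.float32).reshape(-1,1,2),(5,5),(-1,-1),(3,40,.01)).reshape(-1,2)
ins=[onz(p,u,0)[:2] for u in sub([[155,206],[233,181],[270,270]])]
a,b,c=ins; e1=b-a; e2=c-b
print("insp",np.round(ins,4),np.linalg.norm(e1),np.linalg.norm(e2),"center",(a+c)/2,"yaw",np.degrees(np.arctan2(e2[1],e2[0])),np.degrees(np.arctan2(-e1[0],e1[1])))
pl=[onz(p,u,.035)[:2] for u in sub([[330,178],[405,176],[333,265]])]
a,b,c=pl
print("nest",np.round(pl,4),np.linalg.norm(b-a),np.linalg.norm(c-a),"center",(b+c)/2,"yaw",np.degrees(np.arctan2(-(b-a)[0],(b-a)[1])),np.degrees(np.arctan2((c-a)[1],(c-a)[0])))
cup=onz(p,[370,244],.06);print(cup)
im=cv2.resize(p["img"][130:310,140:430],None,fx=2.7,fy=2.7,interpolation=cv2.INTER_CUBIC)
cv2.imwrite("pics/c1.png",im[:,:,::-1])
E
```

```text
insp [[ 0.5078 -0.1918]
 [ 0.4901 -0.055 ]
 [ 0.6556 -0.0329]] 0.1379907556241041 0.16702311638177267 center [ 0.58169711 -0.1123614 ] yaw 7.599371746399475 7.370587172762465
nest [[0.5078 0.0942]
 [0.5271 0.2047]
 [0.646  0.0718]] 0.11216389959704794 0.13999907576567736 center [0.586552   0.13827252] yaw -9.914714627671513 -9.194237015657041
[0.60732036 0.13457958 0.06      ]
```

View pics/c1.png

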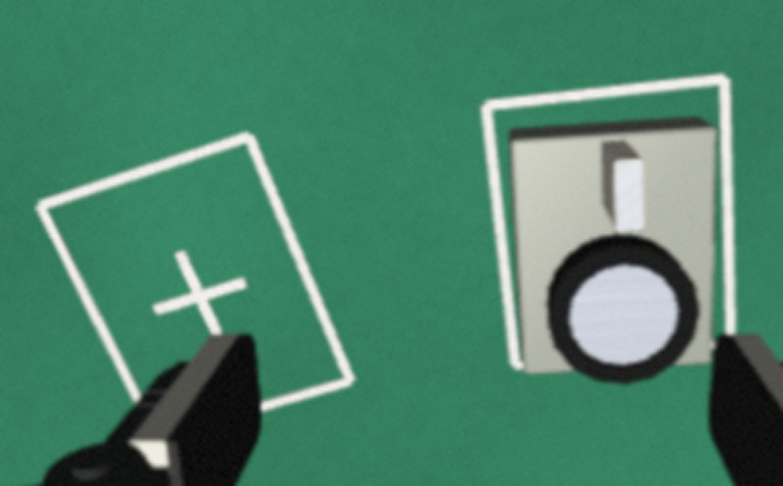

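```bash
python3 -m inch '[[1,2,-2,0],[2,4,-6,0],[3.8,6.6,-10,0],[3.8,6.6,-14,0],[3.8,6.6,-18,0],[3.8,6.6,-21,0],[3.8,6.6,-23.5,0],[3.8,6.6,-24.6,0]]' 5
python3 -m inch '[[0,0,0,0],[0,0,0,0],[0,0,0,0],[0,0,0,0],[0,0,0,0],[0,0,0,0],[0,0,0,0],[0,0,0,0]]' 0 40
```

```text
time: 3.85
ee_pos: [0.5373, 0.1458, 0.0518]
tcp_rot: [-179.9, -0.1, 169.9]
wrist_force: [1.3, 0.7, -0.2]
opening: 0.0499
grasp_force: 0.0
time: 4.85
ee_pos: [0.5387, 0.1462, 0.0545]
tcp_rot: [179.9, 0.1, 170.0]
wrist_force: [-0.1, -0.2, 5.8]
opening: 0.0134
grasp_force: 40.7
```

```bash
python3 -m inch '[[0,-0.7,0,0.5],[0,-2,0,1.5],[-0.1,-3.7,0,3],[-0.1,-5.5,0,4],[-0.2,-7.5,0,5],[-0.2,-9.5,0,6],[-0.3,-11.5,0,7],[-0.3,-13,0,8]]'
python3 -m inch '[[0,-1.8,0,1.5],[0,-3.6,0,3],[-0.1,-5.5,0,4.5],[-0.1,-7.5,0,6],[-0.2,-9.5,0,7.5],[-0.2,-11.5,0,8.5],[-0.2,-12.8,0,9.2],[-0.2,-13.5,0,9.5]]'
```

```text
time: 5.85
ee_pos: [0.5357, 0.0165, 0.0546]
tcp_rot: [179.9, 0.1, 178.1]
wrist_force: [-0.7, 8.0, 6.3]
opening: 0.0134
grasp_force: 41.2
time: 6.85
ee_pos: [0.5337, -0.1185, 0.0545]
tcp_rot: [179.9, 0.1, -172.4]
wrist_force: [0.6, 9.5, 6.4]
opening: 0.0133
grasp_force: 41.5
```

```bash
python3 -m inch '[[0,0,0,0],[0,0,0,0],[0,0,0,0],[0,0,0,0],[0,0,2,0],[0,0,6,0],[0,0,11,0],[0,0,16,0]]' 5
python3 -m inch '[[-1,1,4,0],[-2,3,7,0],[-3,5,9,0],[-4,7,9,0],[-4,9,9,0],[-4,9,9,0],[-4,9,9,0],[-4,9,9,0]]' 8.5
python3 b.py w2.png
```

```text
time: 7.85
ee_pos: [0.5328, -0.1189, 0.2147]
tcp_rot: [180.0, -0.0, -172.5]
wrist_force: [0.5, -0.3, 0.1]
opening: 0.0501
grasp_force: 0.0
time: 8.85
ee_pos: [0.4929, -0.0294, 0.3028]
tcp_rot: [180.0, -0.0, -172.5]
wrist_force: [-0.2, 0.9, -0.1]
opening: 0.0851
grasp_force: 0.0
[-3.41575634e+00 -7.64869874e-01  1.13502714e+01  1.02141407e+02
 -6.39006109e-03 -1.08777797e+01] [ 0.49298833 -0.0294559   0.30294275] [-1.79998681e+02 -2.69993597e-02 -1.72537975e+02]
nest_center [([529, 49], 0.93, [0.289, 0.2295]), ([188, 11], 0.6, [0.3047, -0.2261]), ([258, 223], 0.55, [0.5851, -0.1148])]
nest_lug [([248, 199], 0.66, [0.5351, -0.1217])]
cup_top [([567, 18], 0.67, [0.2629, 0.2385]), ([256, 248], 0.64, [0.6081, -0.1063])]
wait_place [([151, 150], 0.49, [0.495, -0.2883]), ([111, 253], 0.15, [0.6806, -0.3656])]
inspect_place []
```

View pics/w2.png

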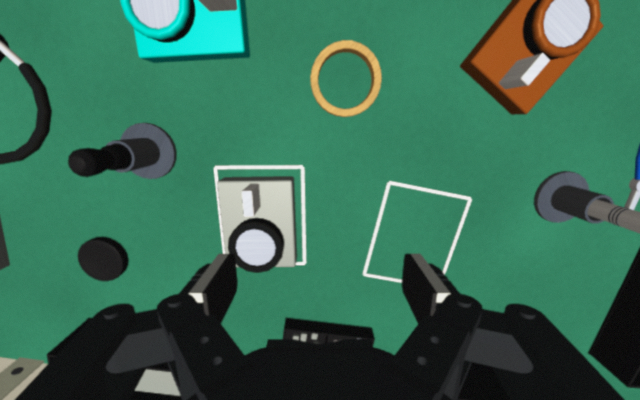

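The nest now stands inside the crossed outline: block corners (219,180), (294,179), (296,265); outline corners (216,167), (303,167), (305,264). Quick numeric check.

```bash
python3 - <<'E'
from h import *
p=shot("wrist")
g=cv2.cvtColor(p["img"],cv2.COLOR_RGB2GRAY)
def sub(pts): return cv2.cornerSubPix(g,np.array(pts,np.float32).reshape(-1,1,2),(4,4),(-1,-1),(3,40,.01)).reshape(-1,2)
for n,z,pts in [("insp",0,[[216,167],[303,167],[305,264]]),("nest",.035,[[219,180],[294,180],[295,265]])]:
    a,b,c=[onz(p,u,z)[:2] for u in sub(pts)]
    print(n,np.linalg.norm(b-a),np.linalg.norm(c-b),(a+c)/2,np.degrees(np.arctan2(-(b-a)[0],(b-a)[1])),np.degrees(np.arctan2((c-b)[1],(c-b)[0])))
for n in ["lamp_holder","lamp_center"]:
    print(n,[(d["point"],d["score"],onz(p,d["point"],0 if n=="lamp_holder" else .092)[:2]) for d in bot.landmark_of(n,p)[:2]])
ps=[shot("scene"),shot("side")]
for n in ["lamp_holder","lamp_center"]:
    L=[bot.landmark_of(n,q) for q in ps]; print(n,[[ (d["point"],d["score"]) for d in l[:3]] for l in L])
E
```

```text
insp 0.1385662267661493 0.16727516335601497 [ 0.58178972 -0.1123345 ] 7.37177357929318 7.457696690224846
nest 0.11005150813133573 0.1333055584233646 [ 0.58128293 -0.1132033 ] 8.742094944467622 8.078118022865395
lamp_holder [([561.1, 198.7], 0.7, array([0.48726122, 0.36679447]))]
lamp_center [([613.6, 214.4], 0.85, array([0.48444255, 0.36168831]))]
lamp_holder [[([423.6, 163.5], 0.63), ([296.3, 222.4], 0.62)], [([291.8, 282.3], 0.93)]]
lamp_center [[([429.8, 143.8], 0.62)], [([282.4, 260.6], 0.54)]]
```

```bash
python3 -m inch '[[0,3,0,10],[0,7,0,20],[0,12,0,30],[-0.5,17,0,40],[-0.5,22,0,50],[-0.5,27,0,60],[-0.5,30,0,70],[-0.5,32,0,80]]' 6
python3 - <<'E'
from h import *
p=shot("wrist"); save(p,"w3.png"); print(bot.get_obs()["ee_pos"],bot.get_obs()["tcp_rot"])
for n,z in [("lamp_holder",0),("lamp_center",.092)]:
    print(n,[(d["point"],d["score"],onz(p,d["point"],z)[:2]) for d in bot.landmark_of(n,p)[:2]])
E
```

```text
time: 10.6
ee_pos: [0.4877, 0.2926, 0.3029]
tcp_rot: [180.0, -0.0, -92.1]
wrist_force: [0.5, 0.2, 0.4]
opening: 0.0605
grasp_force: 0.0
[0.48770724 0.29407601 0.30248517] [ 1.79951233e+02  1.88782209e-02 -9.15703738e+01]
lamp_holder [([322.6, 214.4], 0.97, array([0.48442843, 0.36525097]))]
lamp_center [([325.7, 229.6], 0.88, array([0.48125539, 0.35576026]))]
```

View pics/w3.png

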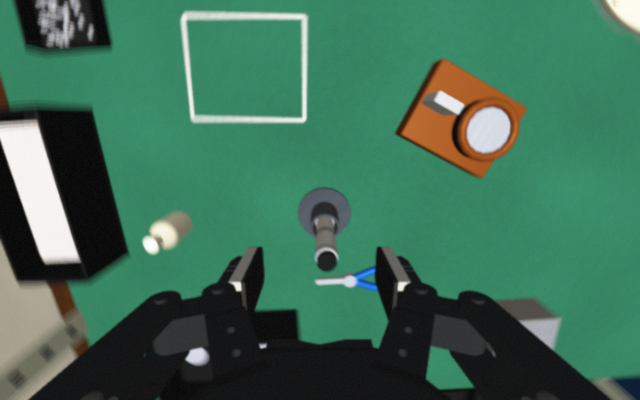

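The lamp's tail shows at (326,260) and the disc foot at (325,213), lamp between the fingers in x.

```bash
python3 - <<'E'
from h import *
p=shot("wrist"); print(onz(p,[326,261],.172),onz(p,[325,213],.01),bot.get_obs()["ee_pos"])
E
```

```text
[0.48350353 0.35817158 0.172     ] [0.48116098 0.35866947 0.01      ] [0.48790916 0.29096401 0.3031103 ]
```

```bash
python3 -m inch '[[-0.2,2.5,-2,1],[-0.4,5,-4,2.5],[-0.4,6.8,-6,2.5],[-0.4,6.8,-8.5,2.5],[-0.4,6.8,-11.5,2.5],[-0.4,6.8,-14.5,2.5],[-0.4,6.8,-17,2.5],[-0.4,6.8,-17.9,2.5]]'
python3 -m inch '[[0,0,0,0],[0,0,0,0],[0,0,0,0],[0,0,0,0],[0,0,0,0],[0,0,0,0],[0,0,0,0],[0,0,0,0]]' 0 25
```

```text
time: 11.8
ee_pos: [0.4832, 0.3586, 0.122]
tcp_rot: [179.9, -0.1, -90.0]
wrist_force: [-0.2, -0.5, 0.7]
opening: 0.06
grasp_force: 0.0
time: 12.8
ee_pos: [0.4844, 0.3594, 0.1255]
tcp_rot: [-179.9, 0.1, -90.0]
wrist_force: [-0.4, 0.3, 6.0]
opening: 0.0233
grasp_force: 25.4
```

```bash
python3 -m inch '[[0,0,1.5,0],[0,0,3.5,0],[0,0,5.5,0],[0,0,7.5,0],[0,0,9,0],[0,0,10,0],[0,0,10,0],[0,0,10,0]]'
python3 -m inch '[[0,0,0,0],[0,-1.5,0,0],[0,-3,0,0],[0,-4.6,0,0],[0,-4.6,0,0],[0,-4.6,-2,0],[0,-4.6,-5,0],[0,-4.6,-7.8,0]]'
```

```text
time: 13.8
ee_pos: [0.4839, 0.3589, 0.2235]
tcp_rot: [180.0, -0.0, -90.0]
wrist_force: [0.8, 0.1, -0.8]
opening: 0.0238
grasp_force: 24.9
time: 14.8
ee_pos: [0.484, 0.3131, 0.1454]
tcp_rot: [-180.0, 0.0, -90.0]
wrist_force: [-0.6, 0.8, -0.5]
opening: 0.0234
grasp_force: 25.0
```

```bash
python3 -m inch '[[0,0.5,0,0],[0,1.5,0,0],[0,2.7,0,0],[0,4,0,0],[0,5.3,0,0],[0,6.6,0.1,0],[0,7.9,0.5,0],[0,9,1,0]]'
python3 - <<'E'
from h import *
o=bot.get_obs(); print(o["ee_pos"])
p=shot("side"); save(p,"s4.png")
im=cv2.resize(p["img"][140:330,180:430],None,fx=3,fy=3,interpolation=cv2.INTER_CUBIC); cv2.imwrite("pics/s4c.png",im[:,:,::-1])
q=shot("scene")
for n in ["lamp_lens","lamp_center"]:
    A,B=bot.landmark_of(n,p),bot.landmark_of(n,q)
    print(n,A[:2],B[:2], tri([(p,A[0]["point"]),(q,B[0]["point"])]) if A and B else "")
E
```

```text
time: 15.8
ee_pos: [0.4839, 0.404, 0.1566]
tcp_rot: [180.0, 0.0, -90.0]
wrist_force: [0.4, -3.7, -0.7]
opening: 0.0233
grasp_force: 25.6
[0.48394153 0.4040097  0.1566159 ]
lamp_lens [{'point': [220.5, 258.3], 'score': 0.56}] [{'point': [416.4, 151.3], 'score': 0.66}, {'point': [232.1, 221.8], 'score': 0.44}] [0.59044317 0.36457061 0.10076958]
lamp_center [{'point': [281.7, 252.8], 'score': 0.77}] [{'point': [434.4, 132.6], 'score': 0.62}] [0.48539906 0.37672691 0.12689684]
```

View pics/s4c.png

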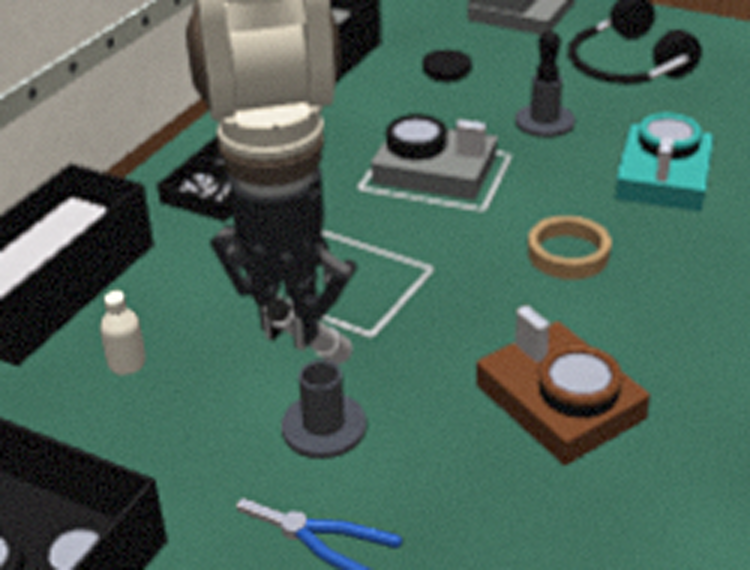

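```bash
python3 -m inch '[[0,0,2,0],[0,0,5,0],[0,0,8,0],[0,-1,10,0],[0,-3,10.5,0],[1,-5,10.5,0],[2,-7.5,10.5,0],[3,-10,10.5,0]]' - 50
python3 -m inch '[[1.5,-4,0,0],[3,-8,0,0],[4.5,-12,0,0],[6,-16,0,0],[7.5,-20,0,0],[9,-23,0,0],[9.2,-24,0,0],[9.2,-24.4,0,0]]'
cat > m.py <<'E'
from h import *
import sys
o=bot.get_obs(); print(o["ee_pos"],o["tcp_rot"])
P=[shot(c) for c in ["scene","side","wrist"]]
for c,p in zip(["scene","side","wrist"],P): save(p,c+sys.argv[1]+".png")
for n in ["lamp_lens","lamp_center","cup_top"]:
    D=[bot.landmark_of(n,p) for p in P]
    print(n,[[(np.round(d["point"]).tolist(),round(d["score"],2)) for d in l[:3]] for l in D])
G=np.array(o["ee_pos"])+[0,0,.011]
for th in (30,35,40,45,50,55):
    d=np.array([0,np.sin(np.radians(th)),np.cos(np.radians(th))])
    print(th,[(proj(p,G-.1245*d).round(0).tolist(),proj(p,G-.0445*d).round(0).tolist()) for p in P])
a=[P[i]["img"][100:300,w:w+260] for i,w in((0,220),(1,200))]
cv2.imwrite("pics/m%s.png"%sys.argv[1],cv2.resize(np.hstack(a),None,fx=1.5,fy=1.5,interpolation=cv2.INTER_CUBIC)[:,:,::-1])
E
python3 m.py 5
```

```text
time: 17.1
ee_pos: [0.5145, 0.3008, 0.26]
tcp_rot: [179.9, -0.0, -90.0]
wrist_force: [-0.1, -0.2, -0.2]
opening: 0.0225
grasp_force: 49.1
time: 18.1
ee_pos: [0.6057, 0.058, 0.2605]
tcp_rot: [179.9, 0.0, -90.1]
wrist_force: [0.4, 0.1, -1.3]
opening: 0.023
grasp_force: 49.2
[0.60566348 0.05803521 0.2604809 ] [ 1.79928358e+02  6.79631641e-03 -9.00735241e+01]
lamp_lens [[([329.0, 174.0], 0.82)], [([308.0, 172.0], 0.53), ([296.0, 158.0], 0.52)], [([319.0, 109.0], 0.84)]]
lamp_center [[([296.0, 225.0], 0.7), ([351.0, 155.0], 0.59)], [([299.0, 160.0], 0.6), ([337.0, 189.0], 0.17)], [([320.0, 195.0], 0.86)]]
cup_top [[([222.0, 161.0], 0.94), ([301.0, 215.0], 0.89), ([229.0, 221.0], 0.62)], [([404.0, 184.0], 0.92), ([374.0, 261.0], 0.66), ([316.0, 179.0], 0.63)], [([559.0, 311.0], 0.94), ([315.0, 28.0], 0.75)]]
30 [([336.0, 179.0], [351.0, 155.0]), ([306.0, 171.0], [299.0, 158.0]), ([319.0, 133.0], [319.0, 207.0])]
35 [([333.0, 178.0], [350.0, 155.0]), ([307.0, 169.0], [300.0, 157.0]), ([319.0, 121.0], [319.0, 202.0])]
40 [([330.0, 177.0], [349.0, 155.0]), ([308.0, 166.0], [300.0, 156.0]), ([319.0, 109.0], [319.0, 198.0])]
45 [([327.0, 176.0], [348.0, 154.0]), ([309.0, 163.0], [301.0, 155.0]), ([319.0, 97.0], [319.0, 195.0])]
50 [([325.0, 174.0], [347.0, 154.0]), ([310.0, 160.0], [301.0, 154.0]), ([319.0, 84.0], [319.0, 191.0])]
55 [([323.0, 172.0], [347.0, 153.0]), ([310.0, 157.0], [301.0, 153.0]), ([319.0, 71.0], [319.0, 189.0])]
```

View pics/m5.png

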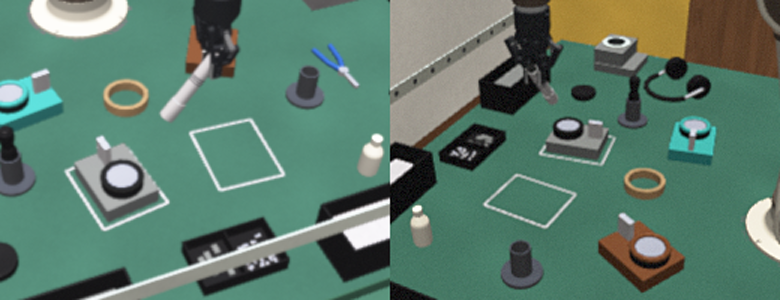

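View pics/wrist5.png

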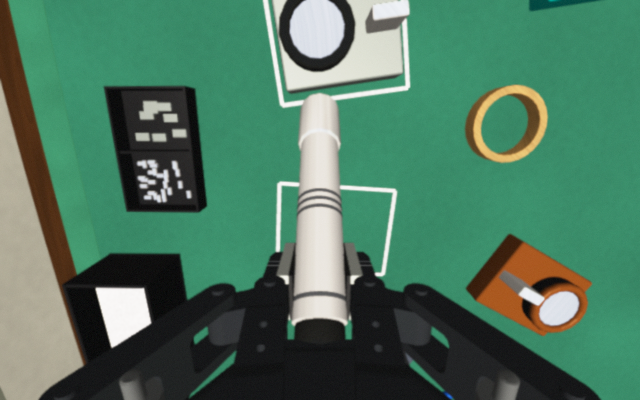

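The wrist picture shows the lamp slanted, lens end at (319,97) aimed at the cup at (316,30), in agreement with about 41 degrees. Now into the final pose.

```bash
python3 -m inch '[[0,-0.3,-0.6,0],[0,-0.8,-1.5,0],[0,-1.3,-2.5,0],[0,-1.8,-3.4,0],[0,-2.1,-4.2,0],[0,-2.1,-4.2,0],[0,-2.1,-4.2,0],[0,-2.1,-4.2,0]]'
python3 m.py 6; python3 - <<'E'
from h import *
p=shot("wrist"); print([onz(p,d["point"],.06) for d in bot.landmark_of("cup_top",p)[:2]], [onz(p,d["point"],.135) for d in bot.landmark_of("lamp_lens",p)[:1]])
E
```

```text
time: 19.7
ee_pos: [0.6061, 0.0382, 0.2197]
tcp_rot: [-180.0, 0.0, -90.0]
wrist_force: [-0.2, 0.6, -1.5]
opening: 0.0227
grasp_force: 49.2
[0.60614466 0.03818976 0.21974422] [-1.79959392e+02  3.99727959e-03 -8.99841806e+01]
lamp_lens [[([323.0, 187.0], 0.94), ([343.0, 170.0], 0.46)], [([310.0, 174.0], 0.55)], [([315.0, 110.0], 0.96)]]
lamp_center [[([344.0, 169.0], 0.69), ([463.0, 211.0], 0.28)], [([301.0, 167.0], 0.72)], [([320.0, 196.0], 0.59)]]
cup_top [[([302.0, 212.0], 0.82), ([223.0, 164.0], 0.79), ([364.0, 123.0], 0.64)], [([369.0, 262.0], 0.77), ([402.0, 184.0], 0.71), ([320.0, 183.0], 0.6)], [([580.0, 344.0], 0.64)]]
30 [([329.0, 191.0], [344.0, 169.0]), ([308.0, 179.0], [302.0, 167.0]), ([319.0, 135.0], [319.0, 209.0])]
35 [([326.0, 191.0], [343.0, 169.0]), ([309.0, 176.0], [303.0, 166.0]), ([319.0, 123.0], [319.0, 204.0])]
40 [([323.0, 190.0], [342.0, 168.0]), ([310.0, 174.0], [303.0, 165.0]), ([319.0, 111.0], [319.0, 201.0])]
45 [([320.0, 189.0], [341.0, 168.0]), ([311.0, 171.0], [304.0, 164.0]), ([319.0, 98.0], [319.0, 197.0])]
50 [([318.0, 187.0], [340.0, 167.0]), ([312.0, 168.0], [304.0, 163.0]), ([319.0, 86.0], [319.0, 194.0])]
55 [([315.0, 185.0], [339.0, 167.0]), ([313.0, 165.0], [304.0, 161.0]), ([319.0, 73.0], [319.0, 191.0])]
[array([ 0.60911402, -0.10813604,  0.06      ]), array([0.265266  , 0.23758652, 0.06      ])] []
```

View pics/m6.png

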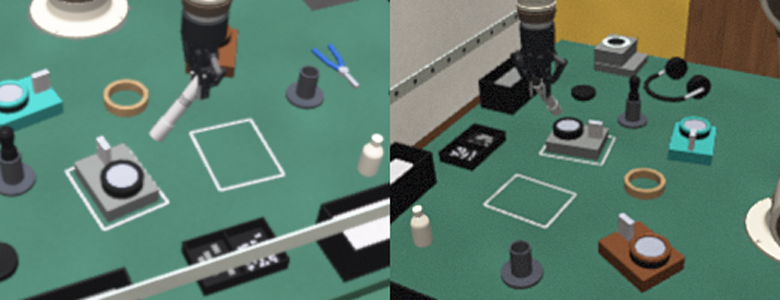

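The lamp is held above the cup with its lens toward it, and all three views agree on a slant of about 40°. The aimed point lies within a few mm of the cup's middle, and the nest is in the crossed outline.

```bash
python3 -c "
from workcell import bot
print(bot.job_done())"
```

```text
the job is handed in; nothing more can be done
None
```

I handed the job in at about 20 s: the nest measures within about 3 mm and 2° of the crossed outline and is let go. The lamp is held still at about a 40° slant, its lens about 10 cm from the cup's middle; no verdict came back.

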